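# Clear the jammed mouth of a paint-pot feeder

### The arm

A 6-joint arm with a two-finger parallel gripper is mounted at the origin on the work surface; the furniture and walls round the work are solid. World frame = base frame: x ahead of the robot, y to its left, z up, the work surface at z = 0. Lengths are in mm, angles in rad, forces in N, time in s.
With the tool pointing down it reaches from about 300 to 775 mm from the base axis. Payload 14.6 kg.
Tool frame: the origin (TCP) lies at the centre of the arm's flange, where the gripper is bolted on; the fingertips stand 199 mm ahead of it and the grasp point (between the pads) lies 180 mm ahead of it; z points along the fingers, y is the line along which they close (so a half turn about z gives the same grasp; the last joint's range is limited). The gripper opens to 94 mm and grips with 3 to 60 N. Pads are 16 mm wide; open, the fingers measure 119 mm over their backs; the gripper's body (75 mm by 177 mm) begins 78 mm behind the grasp point.
Start: joints at [-1.249, 0.3, 1.521, -0, 1.321, -0.067], TCP at [208.486, -508.945, 404.646] pointing down, gripper open.
Joint ranges: [-3.03, 3.03], [-0.79, 2.21], [0.23, 2.52], [-1.04, 4.18], [0, 3.07], [-2.55, 2.55]. Speed limits (rad/s): [2.22, 2.22, 2.57, 3.14, 3.14, 3.14].

### API

Orientations are given as [roll, pitch, yaw] about the fixed x, y, z axes, in that order (R = Rz(yaw) Ry(pitch) Rx(roll)).
In Python, from cell import manip, optics, workorder gives the robot as it stands.
- The arm moves only by the tool step_arm, never from a script. Its argument "increments" is a list that holds one entry, the list of rows, each a list of 7 numbers: the turn, a rotation vector about the tool's x, y, z as a fraction of full scale, then the shift along the tool's x, y, z as a fraction of full scale, then the closure, from -1 (fully open) to 1 (shut). In form: [[[wx, wy, wz, tx, ty, tz, fingers], ...]]. A call has 1 to 5 rows; each row shifts and turns the commanded pose from where the row before left it, along the tool's axes as they then stand; what a row does not reach is not made up. Full scale, the value 1, is 40 mm for a shift and 45 degrees for a turn. A row lasts 1/10 s, in which the tool goes at most 50 mm and 8.59 degrees, less where a joint would pass 70% of its speed; a pose out of reach is approached as far as the arm can. A call with a number of a shift or a turn outside -1 to 1 is refused whole. A call with a gripper value outside its range is refused whole. The fingers move at their own pace and stop on an object; "newtons" is the grip in N (left out, the last holds). Time passes only in rows, so rows that do not move let the fingers close. It gives the time, the measured TCP pose, the force, the opening and the grip force at its end, in the units of the state.
- manip.read_state(): the state, without advancing time (a new reading comes with each control period).
- optics.camera(name): name is "side" or "top"; returns a dict with "frame" (384x512x3 uint8, red, green, blue), "range_z" (384x512 float32, mm along the optical axis (not along the pixel's ray), 0 where there is no reading), "mtx" (3x3 intrinsics, pixels), "cam_to_world" (4x4, takes a point from camera to world coordinates). Camera axes: x right, y down, z forward; pixel columns grow to the right and rows downward; lengths in mm; the calibration is good to about 2 mm. A picture is of the moment at which its call begins.
- workorder.sign_off(): hands the job in; it is judged then, once.
The state is a dict: "clock": time; "joints": joint angles; "qd": joint speeds; "effort": joint torques, N m; "eef_pos": TCP position; "eef_rot": TCP orientation; "wrist_force": force on the tool from outside, world axes, zero at the start; "moment": the same for the moment, N m; "finger_gap": finger opening in mm; "finger_force": force on a finger pad.
Only numpy, scipy, OpenCV 4.12 (cv2) and the standard library are available. Lean on these libraries where they do the work, as an engineer would, in place of code of your own. Each camera call takes 0.05 s, during which the arm holds its last target. There are 200 camera calls.

### The job

A wide paint pot has got into the feeder meant for slim pots and jams its narrow mouth: nudge the wide pot about 45 mm back up the tray, pushing the stiff pusher plate back with it, and leave it standing there. Then slide the slim pot through the mouth and down the lane until it is fully home against the end stop, and lean on it there with about 10 N for half a second so that it beds in. Slide both pots upright without lifting them, press neither against stop or pusher with more than 15 N, and leave the things around alone.

Things in the scene. Friction and masses are not known exactly. Their poses are not given: they have to be found in the camera images.
- feeder: Fixed tray, 245 x 166 mm, slick grey floor 6 mm above the table, metal walls 36 mm high over the table (lane -y wall 58). Origin on the table, middle of the narrow mouth; +x upstream into the hopper, +y left when looking along +x, z up; turned up to 0.4 rad from the world. Walls open at 45 degrees from the mouth (50 mm wide) to x = 45 mm, then the hopper is 140 mm wide to x = 165 mm.
- home (a point): On the tray floor, where the centre of the slim pot's underside is when home: feeder x = -27, y = -2 mm. The lane runs from the mouth to the end stop at x = -50 mm, 50 mm wide (y = -25 to 25); only the slim pot fits in.
- cheek_face (a point): Middle of the face of the black sprung cheek on the lane's +y side, 46 to 58 mm above the table, x = -16 to -49 mm, sloping lead-in from the mouth. It sticks out 7 mm into the lane, yields about 3 mm to the slim pot's lid and presses it to the -y wall with about 4 N, so it drags on the pot with 1 to 3 N.
- end_stop: Rigid upright stop closing the lane, 58 mm high above the table, faced with 3 mm dark rubber (hard: it gives less than 1 mm at 15 N). Origin on the tray floor in the middle of the face that the slim pot must meet, 50 mm downstream of the mouth; axes as the feeder's.
- pusher: Grey plate across the hopper behind the pots, 136 mm wide, 8 thick, top 61 mm above the table; slides only along feeder x, at most to 122 mm upstream of the mouth, stays where it is left, takes about 4 N to move. Origin on the tray floor in the middle of its front face (towards the pots); axes as the feeder's.
- wide_pot: The taller, wider screw-lid pot: body 52 mm across, lid 54 mm (47 to 61 mm above its base), about 0.25 kg; too wide for the lane. Starts on one side of the mouth (left or right), about 38 mm upstream of it and 25 mm off the middle, just in front of the pusher. A vertical finger meets it at the lid. Origin at the centre of its underside, z up.
- slim_pot: The lower, slimmer screw-lid pot: body 44 mm across, lid 46 mm (42 to 55 mm above its base), about 0.22 kg. Starts beside the wide pot on the other side of the mouth, within 12 mm of the pusher, so a finger fits behind it only once the pusher is back. A vertical finger meets it at the lid. Origin at the centre of its underside, z up.
- tape_roll: Bystander: roll of masking tape lying flat, 103 mm across, 25 mm high. Origin at the centre of its underside.
- abrasive_block: Bystander: brown sanding block, 44 x 70 x 26 mm. Origin at the centre of its underside.
- spray_bottle: Bystander: clear spray bottle, 37 mm across, 139 mm tall. Origin at the centre of its underside.
Not all that is in view belongs to the job. Leave any blue or brown look-alike of the wide_pot alone.

How it is judged (in metres and radians):
On the way, in this order (a step that is already met when the one before it is completed fails the run):
1. the wide pot has been nudged back, its centre at least 72 mm upstream of the mouth (34 mm back), while the slim pot is still in the hopper (x of wide_pot in the frame of feeder above 0.072 m and x of slim_pot in the frame of feeder above 0.015 m), for 0.2 s.
2. the slim pot is in the lane and leans on the end stop with more than 4 N for 0.2 s (contact force between slim_pot and end_stop above 4 N and x of slim_pot in the frame of feeder below -0.024 m), for 0.2 s.
At the end, for the whole second after the job is handed in: The slim pot stands upright on the lane floor within 2 mm of touching the end stop; the wide pot stands upright on the tray back in the hopper, its centre at least 66 mm upstream of the mouth; both at rest (x of slim_pot in the frame of feeder below -0.0251 m and y of slim_pot in the frame of feeder between -0.006 and 0.004 m and z of each of slim_pot, wide_pot in the frame of feeder below 0.009 m and angle between each of slim_pot, wide_pot's own z axis and vertical below 0.1 rad and linear speed of each of slim_pot, wide_pot below 0.02 m/s and x of wide_pot in the frame of feeder between 0.066 and 0.11 m and y of wide_pot in the frame of feeder between -0.06 and 0.06 m).
It fails at once if the slim pot is pressed against the end stop with more than 15 N (contact force between slim_pot and end_stop above 15 N).
It fails at once if the wide or the slim pot is pressed against the pusher plate with more than 15 N (contact force between any of wide_pot, slim_pot and pusher above 15 N).
It fails at once if a pot is lifted more than 12 mm off the tray floor or tipped by more than 0.35 rad (z of any of slim_pot, wide_pot in the frame of feeder above 0.018 m or angle between any of slim_pot, wide_pot's own z axis and vertical above 0.35 rad).
It fails at once if a bystander is moved more than 20 mm (distance of any of tape_roll, abrasive_block, spray_bottle from where it was at the start of the episode above 0.02 m).
It also fails if it takes over 67 s, if anything falls off the work surface, if the arm or the gripper's body presses on something with over 40 N, if the wrist force passes 120 N, or if a joint passes its speed limit or range.

## Working session

There is one attempt and no reset: what is moved stays moved. The work goes in short steps, Python scripts to look and compute and a tool call to move; the robot and the scene stay as the last step left them, time stands still between calls to the robot, and variables do not carry over. Pictures are saved under pics/ and viewed, at most 10 in all, crops included, and the job is handed in when it is done.

Besides the shell and the picture viewer there is one more tool, called as name(argument=value, ...) on one line, values as JSON. step_arm: Moves the arm, as the interface text tells. Its arguments: {"type":"object","properties":{"increments":{"type":"array","items":{"type":"array","items":{"type":"array","items":{"type":"number"}}}},"newtons":{"type":"number"}},"required":["increments"]}

```bash
mkdir -p pics; python3 - <<'E'
from cell import manip, optics
import cv2,numpy as np
print(manip.read_state())
for n in("top","side"):
    c=optics.camera(n); cv2.imwrite(f"pics/{n}0.png",cv2.resize(c["frame"][:,:,::-1],(800,600)))
    np.savez(f"pics/{n}0.npz",**c); print(c["mtx"],c["cam_to_world"])
E
```

```text
{'clock': 0.0, 'joints': array([-1.24863156e+00,  3.00482793e-01,  1.52157856e+00, -1.11762716e-05,
        1.32067296e+00, -6.65980836e-02]), 'qd': array([-0.00179881,  0.00062607,  0.00089765, -0.00074423,  0.0009077 ,
       -0.00181968]), 'effort': array([ 1.36006215e-04, -5.31807232e+01, -3.52738881e+01,  7.08444114e-02,
        2.44263920e-02, -1.16541482e-04]), 'eef_pos': array([ 208.46274364, -508.93254425,  404.08084754]), 'eef_rot': array([-3.14045281e+00, -6.51742388e-05,  3.88765582e-01]), 'wrist_force': array([-0.74624232,  0.14437526, -0.73524461]), 'moment': array([ 0.02070374, -0.03879706,  0.00767516]), 'finger_force': 0.0, 'finger_gap': 93.9030223437742}
[[492.03513489   0.         250.31130306]
 [  0.         492.03513489 194.63224085]
 [  0.           0.           1.        ]] [[ 6.18963743e-03 -9.95027657e-01  9.94064853e-02  3.79936248e+02]
 [-9.99971331e-01 -5.72530215e-03  4.95567259e-03  9.40129608e+01]
 [-4.36189913e-03 -9.94343092e-02 -9.95034568e-01  1.48376832e+03]
 [ 0.00000000e+00  0.00000000e+00  0.00000000e+00  1.00000000e+00]]
[[480.99835505   0.         254.59242845]
 [  0.         480.99835505 194.78127192]
 [  0.           0.           1.        ]] [[-8.35515808e-01 -2.18428158e-01  5.04184960e-01 -1.45815668e+02]
 [-5.49433964e-01  3.22149697e-01 -7.70935725e-01  1.13915971e+03]
 [ 5.97103819e-03 -9.21145326e-01 -3.89173013e-01  5.95698250e+02]
 [ 0.00000000e+00  0.00000000e+00  0.00000000e+00  1.00000000e+00]]
```

View pics/top0.png

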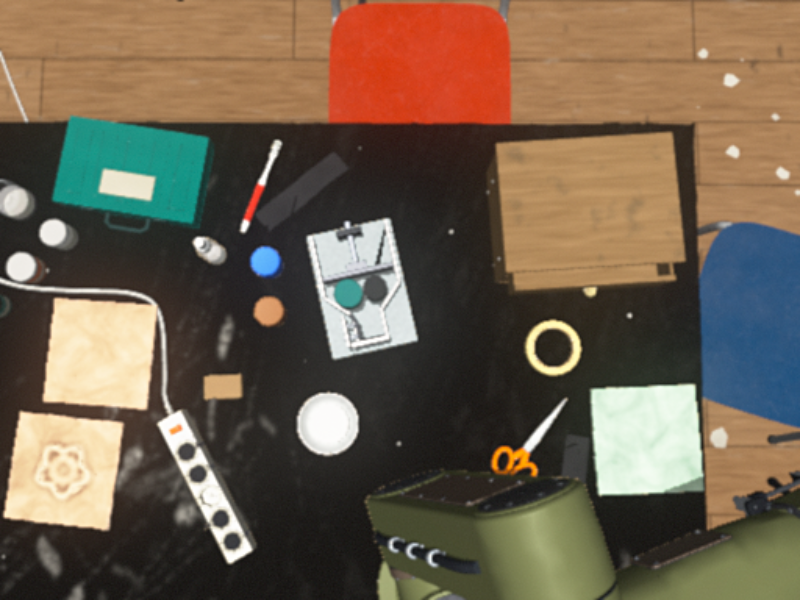

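View pics/side0.png

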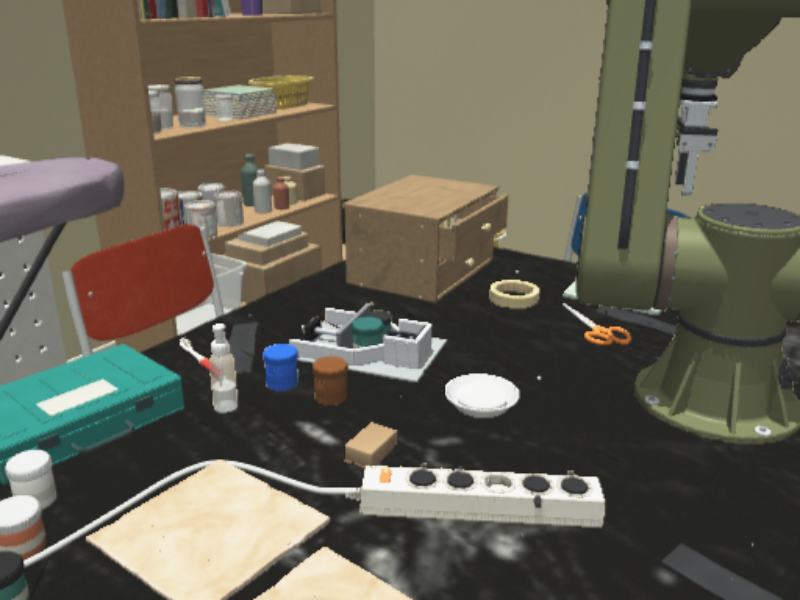

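The candidates for wide_pot in the top view are the teal pot in the hopper (348,293), the blue pot (266,262) and the brown pot (268,311). The teal one is inside the feeder, so it is the wide pot. The dark pot at (375,289) is the slim pot. The tape roll is at (553,348), the block at (222,386) and the bottle at (210,250).

```bash
cat > h.py <<'E'
import numpy as np,cv2
def proj(c,P):
    T=np.linalg.inv(c["cam_to_world"]); q=(np.c_[P,np.ones(len(P))]@T.T)[:,:3]@np.array(c["mtx"]).T
    return q[:,:2]/q[:,2:]
def unproj(c,uv,z):
    uv=np.atleast_2d(uv).astype(float); d=np.c_[uv,np.ones(len(uv))]@np.linalg.inv(c["mtx"]).T@c["cam_to_world"][:3,:3].T
    o=c["cam_to_world"][:3,3]; return o+d*((z-o[2])/d[:,2])[:,None]
def cloud(c):
    h,w=c["range_z"].shape; v,u=np.mgrid[:h,:w]; z=c["range_z"]
    p=np.stack([u,v,np.ones_like(u)],-1)@np.linalg.inv(c["mtx"]).T*z[...,None]
    return p@c["cam_to_world"][:3,:3].T+c["cam_to_world"][:3,3]
E
python3 - <<'E'
import numpy as np,cv2
from h import *
c=dict(np.load("pics/top0.npz"))
x0,y0,w,h=190,135,85,100
im=cv2.resize(c["frame"][y0:y0+h,x0:x0+w,::-1],None,fx=6,fy=6,interpolation=cv2.INTER_CUBIC)
cv2.imwrite("pics/crop.png",im)
P=cloud(c)[y0:y0+h,x0:x0+w].reshape(-1,3)
for lo,hi in((3,9),(30,40),(52,57),(57,64),(64,75)):
    m=(P[:,2]>lo)&(P[:,2]<hi); print(lo,m.sum(),P[m].mean(0))
E
```

```text
3 3590 [560.60570068 152.01891093   5.6654009 ]
30 379 [586.08075336 166.93686949  35.27436731]
52 134 [504.44137999 151.30331331  55.17991168]
57 419 [533.57225756 152.5757021   60.62422613]
64 290 [545.48956099 173.12596777  67.41069571]
```

View pics/crop.png

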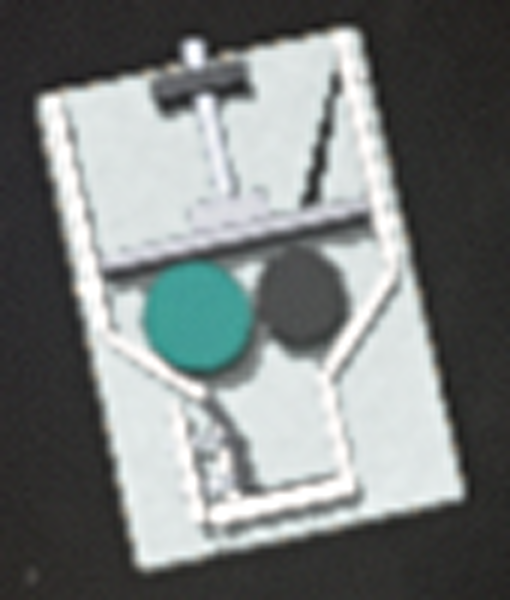

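The crop confirms it. The teal wide pot is at (198,318), left of the mouth (+y), and the dark slim pot is at (303,298), right of it. The pusher lies behind both, and the end stop is at the bottom between (205,512) and (350,485).

```bash
cat >> h.py <<'E'
def inF(F,p):
    x,y,a=F; d=np.atleast_2d(p)[:,:2]-[x,y]; return np.c_[d[:,0]*np.cos(a)+d[:,1]*np.sin(a),-d[:,0]*np.sin(a)+d[:,1]*np.cos(a)]
def toW(F,p):
    x,y,a=F; p=np.atleast_2d(p); return np.c_[x+p[:,0]*np.cos(a)-p[:,1]*np.sin(a),y+p[:,0]*np.sin(a)+p[:,1]*np.cos(a)]
E
python3 - <<'E'
from h import *
from scipy.optimize import least_squares
c=dict(np.load("pics/top0.npz"))
U=lambda q:np.array(q)/6.-0.417+[190,135]
corn=[(37,95),(357,28),(467,497),(140,572)]
W=unproj(c,U(corn),6)[:,:2]; print(W)
obs=[((112,328),36,(45,70)),((388,275),36,(45,-70)),((208,388),36,(0,25)),((322,372),36,(0,-25))]
p=np.array([unproj(c,U([o[0]]),o[1])[0,:2] for o in obs]); m=np.array([o[2] for o in obs])
def f(F):
    k=inF(F[:3],W); e=[k[0,1]-83,k[3,1]-83,k[1,1]+83,k[2,1]+83,k[0,0]-F[3],k[1,0]-F[3],k[2,0]-F[3]+245,k[3,0]-F[3]+245]
    return np.r_[e,(inF(F[:3],p)-m).ravel()]
r=least_squares(f,[480,150,.2,170],loss='soft_l1'); F=r.x[:3]; print(r.x,r.fun.round(1))
for n,q,z in(("wide",(198,318),67),("slim",(303,298),61),("stopL",(245,490),58),("stopR",(335,472),58)):
    w=unproj(c,U([q]),z); print(n,w.round(1),inF(F,w).round(1))
P=cloud(c)[135:235,190:275].reshape(-1,3); k=inF(F,P)
def hist(s,name):
    print(name,s.sum(),np.percentile(k[s,0],[2,50,98]).round(1),np.percentile(k[s,1],[2,50,98]).round(1),P[s,2].mean())
z=P[:,2]
hist((z>64)&(z<75)&(k[:,0]<58),"widelid"); hist((z>57)&(z<64)&(k[:,0]>15)&(k[:,0]<60)&(k[:,1]<5),"slimlid")
hist((z>57)&(z<64)&(k[:,0]>63)&(k[:,0]<95)&(abs(k[:,1])>20),"pusher"); hist((z>50)&(z<64)&(k[:,0]<-40)&(abs(k[:,1])<20),"stop")
hist((z>50)&(z<64)&(k[:,0]>-40)&(k[:,0]<0)&(k[:,1]<0),"lane-y")
hist((z>30)&(z<40)&(k[:,0]>80)&(k[:,0]<160)&(k[:,1]>50),"wall+y");hist((z>30)&(z<40)&(k[:,0]>80)&(k[:,0]<160)&(k[:,1]<-50),"wall-y")
E
```

```text
[[662.01616756 268.47072001]
 [697.45477889 106.17419749]
 [459.0815298   49.56378319]
 [420.6216389  212.81981158]]
[5.12099437e+02 1.48348312e+02 2.27240832e-01 1.71216672e+02] [ 0.3  0.4  0.2 -1.3  1.9 -0.1 -0.1 -0.8 -0.5 -0.7 -4.7  0.6  5.1  4.4
  0.5 -2.1]
wide [[541.5 181.6  67. ]] [[36.2 25.7]]
slim [[552.3 131.1  61. ]] [[ 35.3 -25.9]]
stopL [[459.  158.4  58. ]] [[-49.4  21.8]]
stopR [[468. 115.  58.]] [[-50.5 -22.6]]
widelid 250 [-49.6  36.   56.5] [-41.3  22.1  48.9] 67.55363234239839
slimlid 141 [17.8 37.3 56.1] [-45.8 -26.4  -3.5] 60.81419055691742
pusher 68 [69.7 73.1 77.6] [-66.   24.3  64.8] 60.39030951072736
stop 54 [-61.3 -56.  -43.5] [-19.    1.   19.4] 57.62980401939302
lane-y 27 [-38.7 -21.2  -2.8] [-30.6 -27.9 -25.2] 57.468978907301626
wall+y 45 [ 83.6 117.4 157.5] [69.9 72.6 75.7] 35.644890029921314
wall-y 44 [ 83.  117.8 158.1] [-75.9 -73.1 -69.9] 34.95928840538897
```

step_arm(increments=[[[0,0,0.103,0,0,0,1],[0,0,0.103,0,0,0,1],[0,0,0,0.5,-0.7,0,1],[0,0,0,0.5,-0.7,0,1],[0,0,0,0.5,-0.7,0,1]]])

```text
clock: 0.6
eef_pos: [248.2, -412.5, 404.2]
eef_rot: [-3.141, 0.0, 0.226]
wrist_force: [0.2, 0.1, 0.1]
finger_gap: 57.4
finger_force: 0.0
```

step_arm(increments=[[[0,0,0,0.55,-0.75,0,1],[0,0,0,0.55,-0.75,0,1],[0,0,0,0.55,-0.75,0,1],[0,0,0,0.55,-0.75,0,1],[0,0,0,0.55,-0.75,0,1]]])

```text
clock: 1.1
eef_pos: [321.7, -241.2, 404.5]
eef_rot: [-3.141, 0.0, 0.227]
wrist_force: [0.2, -0.2, 1.1]
finger_gap: 17.4
finger_force: 0.0
```

step_arm(increments=[[[0,0,0,0.55,-0.75,0,1],[0,0,0,0.55,-0.75,0,1],[0,0,0,0.55,-0.75,0,1],[0,0,0,0.55,-0.75,0,1],[0,0,0,0,0,0,1]]])

```text
clock: 1.6
eef_pos: [381.0, -103.2, 404.5]
eef_rot: [-3.141, -0.0, 0.231]
wrist_force: [-0.2, -0.2, -0.2]
finger_gap: 0.4
finger_force: 0.0
```

step_arm(increments=[[[0,0,0,0.55,-0.75,0,1],[0,0,0,0.55,-0.75,0,1],[0,0,0,0.55,-0.75,0,1],[0,0,0,0.55,-0.75,0,1],[0,0,0,0.55,-0.75,0,1]]])

```text
clock: 2.1
eef_pos: [454.0, 65.7, 404.5]
eef_rot: [3.141, 0.0, 0.227]
wrist_force: [0.9, -1.0, -0.0]
finger_gap: 0.4
finger_force: 0.0
```

step_arm(increments=[[[0,0,0,0.5,-0.7,0.5,1],[0,0,0,0.5,-0.7,0.5,1],[0,0,0,0,0,0.5,1],[0,0,0,0,0,0.5,1],[0,0,0,0,0,0,1]]])

```text
clock: 2.6
eef_pos: [479.7, 127.9, 322.2]
eef_rot: [-3.142, 0.005, 0.227]
wrist_force: [-0.8, -0.5, -1.0]
finger_gap: 0.7
finger_force: 0.0
```

```bash
cat > st.py <<'E'
from h import *
from cell import manip
F=(512.1,148.35,.2272)
s=manip.read_state(); a=F[2]
def show():
    w=s["wrist_force"]; print("t",round(s["clock"],2),"feeder xy",inF(F,s["eef_pos"]).round(2),"tipz",round(s["eef_pos"][2]-199,2),"yaw-a",round(s["eef_rot"][2]-a,4),"Ffeed",round(w[0]*np.cos(a)+w[1]*np.sin(a),2),round(-w[0]*np.sin(a)+w[1]*np.cos(a),2),round(w[2],2),"gap",round(s["finger_gap"],1))
show()
E
python3 st.py
```

```text
t 2.6 feeder xy [[-36.14 -12.61]] tipz 123.22 yaw-a -0.0002 Ffeed -0.84 -0.28 -0.98 gap 0.7
```

step_arm(increments=[[[0,0,0,0.4,-0.47,0,1],[0,0,0,0.4,-0.47,0,1],[0,0,0,0,0,0.5,1],[0,0,0,0,0,0.5,1],[0,0,0,0,0,0,1]]])

```text
clock: 3.1
eef_pos: [502.6, 171.7, 283.5]
eef_rot: [3.141, 0.003, 0.227]
wrist_force: [0.2, -0.3, 0.1]
finger_gap: 0.6
finger_force: 0.0
```

```bash
python3 - <<'E'
import st
from h import *
from cell import optics
for n,(x0,y0,w,h) in(("top",(190,135,85,100)),("side",(180,180,110,80))):
    c=optics.camera(n); cv2.imwrite(f"pics/{n}1.png",cv2.resize(c["frame"][y0:y0+h,x0:x0+w,::-1],None,fx=6,fy=6,interpolation=cv2.INTER_CUBIC))
E
```

```text
t 3.1 feeder xy [[-3.99 24.92]] tipz 84.47 yaw-a -0.0006 Ffeed 0.11 -0.37 0.12 gap 0.6
```

View pics/side1.png

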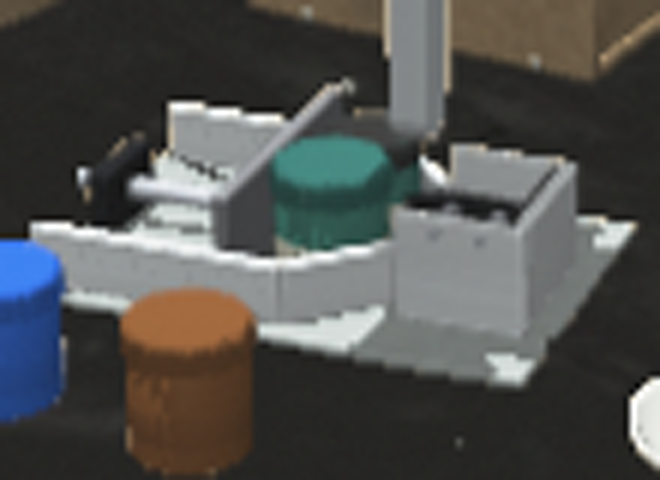

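The side crop shows the closed fingers at (415,100) above the mouth, clear of the lane box, whose top is near (480,200). The teal wide lid is at (330,160), ahead of the finger. I'll lower to just above the walls and push.

step_arm(increments=[[[0,0,0,0,0,0.3,1],[0,0,0,0,0,0.27,1],[0,0,0,0,0,0,1],[0,0,0,0,0,0,1]]])

```text
clock: 3.6
eef_pos: [502.7, 172.3, 261.7]
eef_rot: [3.142, 0.001, 0.227]
wrist_force: [-0.5, 0.8, 0.5]
finger_gap: 0.2
finger_force: 0.0
```

step_arm(increments=[[[0,0,0,0.05,0,0,1],[0,0,0,0.05,0,0,1],[0,0,0,0.05,0,0,1],[0,0,0,0.05,0,0,1],[0,0,0,0,0,0,1]]])

```text
clock: 4.1
eef_pos: [510.7, 174.2, 261.9]
eef_rot: [-3.142, -0.0, 0.227]
wrist_force: [-0.4, -0.8, -0.9]
finger_gap: 0.5
finger_force: 0.0
```

```bash
python3 st.py
```

```text
t 4.1 feeder xy [[ 4.48 25.51]] tipz 62.92 yaw-a -0.0002 Ffeed -0.56 -0.71 -0.85 gap 0.5
```

step_arm(increments=[[[0,0,0,0.05,0,0.02,1],[0,0,0,0.05,0,0.02,1],[0,0,0,0.05,0,0,1],[0,0,0,0.05,0,0,1],[0,0,0,0.05,0,0,1]]])

```text
clock: 4.6
eef_pos: [520.0, 176.4, 260.1]
eef_rot: [-3.142, 0.002, 0.227]
wrist_force: [-7.1, -1.3, 5.5]
finger_gap: 0.6
finger_force: 3.7
```

```bash
python3 st.py
```

```text
t 4.6 feeder xy [[14.02 25.55]] tipz 61.12 yaw-a -0.0002 Ffeed -7.21 0.31 5.46 gap 0.6
```

step_arm(increments=[[[0,0,0,0.05,0,0,1],[0,0,0,0.05,0,0,1],[0,0,0,0,0,0,1],[0,0,0,-0.1,0,0,1],[0,0,0,0,0,0,1]]])

```text
clock: 5.1
eef_pos: [520.0, 176.4, 260.1]
eef_rot: [3.142, -0.0, 0.227]
wrist_force: [-0.2, 0.5, 0.3]
finger_gap: 0.3
finger_force: 0.0
```

step_arm(increments=[[[0,0,0,0,0,0.15,1],[0,0,0,0,0,0.15,1],[0,0,0,0,0,0,1]]])

```text
clock: 5.4
eef_pos: [520.1, 176.3, 247.1]
eef_rot: [3.142, 0.002, 0.227]
wrist_force: [-0.2, -0.0, -0.1]
finger_gap: 0.5
finger_force: 0.0
```

step_arm(increments=[[[0,0,0,0.07,0,0,1],[0,0,0,0.07,0,0,1],[0,0,0,0.07,0,0,1],[0,0,0,0.07,0,0,1],[0,0,0,0.07,0,0,1]]])

```text
clock: 5.9
eef_pos: [533.8, 179.6, 248.1]
eef_rot: [3.142, 0.002, 0.227]
wrist_force: [-5.3, -0.8, 2.0]
finger_gap: 0.4
finger_force: 3.0
```

```bash
python3 st.py
```

```text
t 5.9 feeder xy [[28.2  25.52]] tipz 49.09 yaw-a -0.0002 Ffeed -5.37 0.45 1.99 gap 0.4
```

step_arm(increments=[[[0,0,0,0.08,0,0,1],[0,0,0,0.08,0,0,1],[0,0,0,0.08,0,0,1],[0,0,0,0.08,0,0,1],[0,0,0,0.08,0,0,1]]])

```text
clock: 6.4
eef_pos: [549.4, 183.2, 248.1]
eef_rot: [3.142, 0.002, 0.227]
wrist_force: [-4.9, -0.9, 1.0]
finger_gap: 0.4
finger_force: 3.1
```

step_arm(increments=[[[0,0,0,0.05,0,0,1],[0,0,0,0.05,0,0,1],[0,0,0,0,0,0,1],[0,0,0,0,0,0,1]]])

```text
clock: 6.8
eef_pos: [553.3, 184.1, 248.1]
eef_rot: [3.142, 0.001, 0.227]
wrist_force: [-3.9, -0.3, -0.5]
finger_gap: 0.6
finger_force: 1.9
```

```bash
python3 - <<'E'
import st
from h import *
from cell import optics
c=optics.camera("top"); np.savez("pics/top2.npz",**c)
x0,y0,w,h=(190,135,85,100)
cv2.imwrite("pics/top2.png",cv2.resize(c["frame"][y0:y0+h,x0:x0+w,::-1],None,fx=6,fy=6,interpolation=cv2.INTER_CUBIC))
E
```

```text
t 6.8 feeder xy [[48.22 25.52]] tipz 49.1 yaw-a -0.0001 Ffeed -3.91 0.55 -0.46 gap 0.6
```

View pics/top2.png

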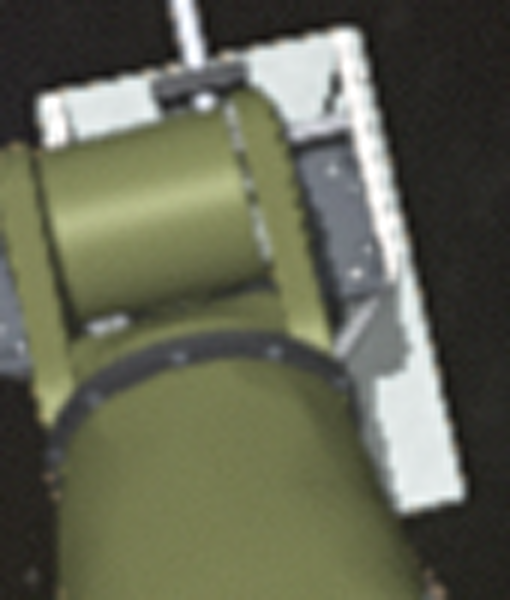

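The pusher plate has moved up to (320,128), but the arm hides the pots. I'll withdraw to look.

step_arm(increments=[[[0,0,0,-0.2,0,0,1],[0,0,0,-0.2,0,0,1],[0,0,0,0,0,-0.7,0],[0,0,0,0,0,-0.9,-0.5],[0,0,0,-0.3,0.7,-0.3,-1]]])

```text
clock: 7.35
eef_pos: [532.3, 151.9, 327.8]
eef_rot: [-3.141, -0.006, 0.23]
wrist_force: [0.2, -0.7, 0.1]
finger_gap: 20.9
finger_force: 0.0
```

step_arm(increments=[[[0,0,0,0,0.9,0,-1],[0,0,0,0,0.9,0,-1],[0,0,0,0,0.9,0,-1],[0,0,0,0,0.9,0,-1],[0,0,0,0,0.9,0,-1]]])

```text
clock: 7.85
eef_pos: [572.5, -26.3, 324.6]
eef_rot: [3.141, -0.001, 0.227]
wrist_force: [0.2, 0.2, 0.0]
finger_gap: 61.1
finger_force: 0.0
```

```bash
cat > look.py <<'E'
import sys,st
from h import *
from cell import optics
n=sys.argv[1]; c=optics.camera("top")
x0,y0,w,h=(190,135,85,100)
cv2.imwrite(f"pics/{n}.png",cv2.resize(c["frame"][y0:y0+h,x0:x0+w,::-1],None,fx=6,fy=6,interpolation=cv2.INTER_CUBIC))
P=cloud(c)[y0:y0+h,x0:x0+w].reshape(-1,3); C=c["frame"][y0:y0+h,x0:x0+w].reshape(-1,3).astype(int); k=inF(st.F,P); z=P[:,2]; inside=(abs(k[:,1])<66)&(k[:,0]>-60)&(k[:,0]<160)
teal=(C[:,1]-C[:,0]>50)&(z>62)&(z<72)&inside
dark=(C.max(1)<85)&(z>57)&(z<64.5)&inside
for nm,s in(("wide",teal),("slim",dark)):
    if s.sum(): print(nm,s.sum(),((np.percentile(k[s],2,axis=0)+np.percentile(k[s],98,axis=0))/2).round(1),np.median(k[s],0).round(1),z[s].mean().round(1))
E
python3 look.py top3
```

```text
t 7.85 feeder xy [[  19.55 -183.79]] tipz 125.61 yaw-a -0.0001 Ffeed 0.23 0.15 0.05 gap 61.1
wide 215 [84.1 25.6] [84.9 25.6] 67.2
slim 126 [ 35.  -25.7] [ 33.6 -25.7] 60.9
```

View pics/top3.png

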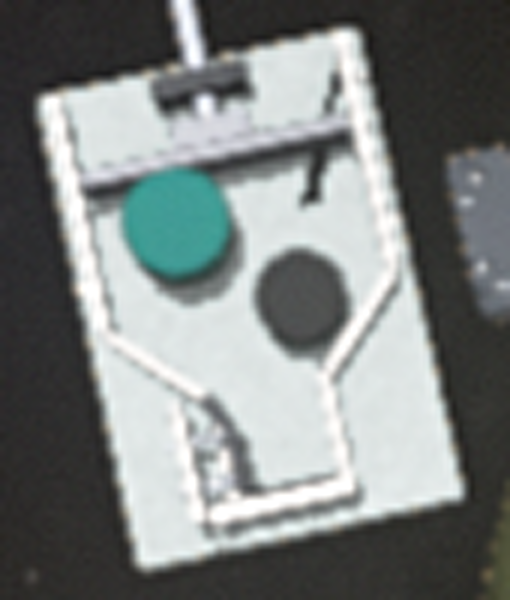

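The wide pot (177,222) is back at feeder (84,26). The slim pot (302,300) is still at (35,-26), with room all round. I'll grip the slim pot lightly across feeder y and slide it in front of the mouth.

step_arm(increments=[[[0,0,0,0.09,-0.79,0,-1],[0,0,0,0.08,-0.79,0,-1],[0,0,0,0.08,-0.79,0,-1],[0,0,0,0.08,-0.79,0,-1],[0,0,0,0.08,-0.79,0,-1]]], newtons=5)

```text
clock: 8.4
eef_pos: [552.5, 133.9, 324.5]
eef_rot: [3.142, -0.001, 0.227]
wrist_force: [0.3, 0.0, 1.5]
finger_gap: 94.0
finger_force: 0.0
```

step_arm(increments=[[[0,0,0,0,0,0,-1],[0,0,0,0,0,0,-1]]])

```text
clock: 8.6
eef_pos: [552.9, 132.9, 324.4]
eef_rot: [3.141, -0.001, 0.228]
wrist_force: [0.4, -0.2, 0.4]
finger_gap: 94.0
finger_force: 0.0
```

```bash
python3 st.py
```

```text
t 8.6 feeder xy [[ 36.3  -24.25]] tipz 125.43 yaw-a 0.001 Ffeed 0.34 -0.28 0.36 gap 94.0
```

Correct by (-1.3, -1.7) mm and go down 76 mm.

step_arm(increments=[[[0,0,0,-0.03,0.04,0.5,-1],[0,0,0,0,0,0.5,-1],[0,0,0,0,0,0.5,-1],[0,0,0,0,0,0.38,-1],[0,0,0,0,0,0,-1]]])

```text
clock: 9.1
eef_pos: [552.2, 130.0, 247.3]
eef_rot: [-3.141, 0.003, 0.226]
wrist_force: [-0.0, 0.2, 0.4]
finger_gap: 94.0
finger_force: 0.0
```

step_arm(increments=[[[0,0,0,0,0,0,0.5],[0,0,0,0,0,0,0.5],[0,0,0,0,0,0,0.5],[0,0,0,0,0,0,0.5],[0,0,0,0,0,0,0.5]]])

```text
clock: 9.6
eef_pos: [552.5, 130.9, 249.4]
eef_rot: [3.142, -0.0, 0.227]
wrist_force: [-0.9, 0.1, -0.3]
finger_gap: 57.4
finger_force: 0.0
```

step_arm(increments=[[[0,0,0,0,0,0,0.5],[0,0,0,0,0,0,0.5],[0,0,0,0,0,0,0.5]]])

```text
clock: 9.9
eef_pos: [552.5, 130.9, 249.2]
eef_rot: [-3.142, -0.0, 0.227]
wrist_force: [-0.4, 0.2, 2.2]
finger_gap: 45.3
finger_force: 5.0
```

```bash
python3 st.py
```

```text
t 9.9 feeder xy [[ 35.46 -26.06]] tipz 50.15 yaw-a -0.0001 Ffeed -0.29 0.31 2.17 gap 45.3
```

step_arm(increments=[[[0,0,0,0,-0.1,0,0.5],[0,0,0,-0.05,-0.1,0,0.5],[0,0,0,-0.1,-0.1,0,0.5],[0,0,0,-0.1,-0.1,0,0.5],[0,0,0,-0.1,-0.1,0,0.5]]])

```text
clock: 10.4
eef_pos: [533.9, 147.6, 249.2]
eef_rot: [3.142, -0.0, 0.227]
wrist_force: [1.0, -0.6, 1.6]
finger_gap: 46.0
finger_force: 5.0
```

step_arm(increments=[[[0,0,0,-0.1,-0.1,0,0.5],[0,0,0,-0.03,-0.01,0,0.5],[0,0,0,0,0,0,0.5],[0,0,0,0,0,0,0.5]]])

```text
clock: 10.8
eef_pos: [528.2, 150.5, 249.1]
eef_rot: [-3.141, 0.001, 0.227]
wrist_force: [-1.1, 2.8, 4.8]
finger_gap: 45.5
finger_force: 5.0
```

```bash
python3 st.py
```

```text
t 10.8 feeder xy [[16.17 -1.56]] tipz 50.1 yaw-a -0.0002 Ffeed -0.45 2.95 4.85 gap 45.5
```

step_arm(increments=[[[0,0,0,0,0,0,-0.6],[0,0,0,0,0,0,-0.6],[0,0,0,0,0,0,-0.6],[0,0,0,0,0,-0.5,-0.6],[0,0,0,0,0,-0.5,-0.6]]])

```text
clock: 11.3
eef_pos: [528.3, 150.2, 289.0]
eef_rot: [3.142, 0.002, 0.227]
wrist_force: [0.2, -0.8, -0.1]
finger_gap: 75.5
finger_force: 0.0
```

step_arm(increments=[[[0,0,0,0.45,0.05,-0.2,1],[0,0,0,0.4,0.01,0,1],[0,0,0,0,0,0,1],[0,0,0,0,0,0,1],[0,0,0,0,0,0,1]]])

```text
clock: 11.8
eef_pos: [561.4, 155.5, 296.6]
eef_rot: [-3.142, 0.001, 0.227]
wrist_force: [-0.6, -0.8, 0.8]
finger_gap: 38.7
finger_force: 0.0
```

step_arm(increments=[[[0,0,0,0,0,0,1],[0,0,0,0,0,0,1],[0,0,0,0,0,0,1],[0,0,0,0,0,0,1],[0,0,0,0,0,0,1]]])

```text
clock: 12.3
eef_pos: [561.9, 155.7, 297.1]
eef_rot: [-3.142, -0.0, 0.227]
wrist_force: [-0.0, 0.3, -0.3]
finger_gap: 0.8
finger_force: 0.0
```

```bash
python3 look.py top4; python3 - <<'E'
from cell import optics
import cv2
c=optics.camera("side")
cv2.imwrite("pics/side4.png",cv2.resize(c["frame"][170:260,180:290,::-1],None,fx=6,fy=6,interpolation=cv2.INTER_CUBIC))
E
```

```text
t 12.3 feeder xy [[50.21 -4.1 ]] tipz 98.07 yaw-a -0.0002 Ffeed 0.05 0.28 -0.26 gap 0.8
```

View pics/side4.png

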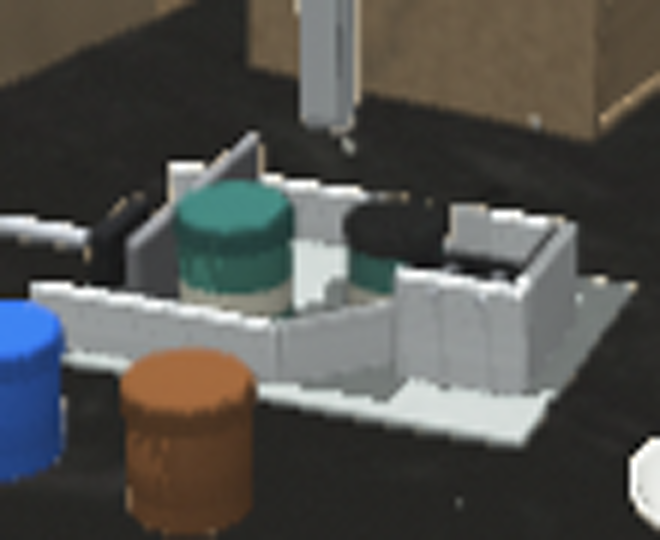

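The slim pot stands upright in front of the mouth (395,230), the wide pot is at (235,250), and the closed fingers (330,110) are over the gap behind the slim pot. I'll lower and push.

step_arm(increments=[[[0,0,0,0,0,0.4,1],[0,0,0,0,0,0.4,1],[0,0,0,0,0,0.4,1],[0,0,0,0,0,0,1]]])

```text
clock: 12.8
eef_pos: [561.6, 155.6, 247.2]
eef_rot: [-3.142, 0.003, 0.227]
wrist_force: [-0.5, 0.5, 0.3]
finger_gap: 0.7
finger_force: 0.0
```

step_arm(increments=[[[0,0,0,-0.05,-0.02,0,1],[0,0,0,-0.05,-0.02,0,1],[0,0,0,-0.07,0,0,1],[0,0,0,-0.07,0,0,1],[0,0,0,-0.07,0,0,1]]])

```text
clock: 13.3
eef_pos: [549.3, 154.4, 249.4]
eef_rot: [-3.142, -0.001, 0.227]
wrist_force: [1.6, 0.2, -1.4]
finger_gap: 0.3
finger_force: 0.4
```

```bash
python3 st.py
```

```text
t 13.3 feeder xy [[37.62 -2.49]] tipz 50.41 yaw-a -0.0002 Ffeed 1.59 -0.21 -1.4 gap 0.3
```

step_arm(increments=[[[0,0,0,-0.06,0,0,1],[0,0,0,-0.06,0,0,1],[0,0,0,-0.06,0,0,1],[0,0,0,-0.06,0,0,1],[0,0,0,-0.06,0,0,1]]])

```text
clock: 13.8
eef_pos: [537.7, 151.7, 249.1]
eef_rot: [-3.142, -0.0, 0.227]
wrist_force: [2.2, 0.7, -1.0]
finger_gap: 0.4
finger_force: 0.9
```

step_arm(increments=[[[0,0,0,-0.05,0,0,1],[0,0,0,-0.05,0,0,1],[0,0,0,-0.05,0,0,1],[0,0,0,-0.05,0,0,1],[0,0,0,-0.05,0,0,1]]])

```text
clock: 14.3
eef_pos: [528.0, 149.5, 249.1]
eef_rot: [-3.142, -0.0, 0.227]
wrist_force: [4.1, 1.1, 0.1]
finger_gap: 0.6
finger_force: 2.2
```

```bash
python3 st.py
```

```text
t 14.3 feeder xy [[15.75 -2.5 ]] tipz 50.14 yaw-a -0.0002 Ffeed 4.29 0.18 0.1 gap 0.6
```

step_arm(increments=[[[0,0,0,-0.035,0,0,1],[0,0,0,-0.035,0,0,1],[0,0,0,-0.035,0,0,1],[0,0,0,-0.035,0,0,1],[0,0,0,-0.035,0,0,1]]])

```text
clock: 14.8
eef_pos: [521.2, 147.9, 249.1]
eef_rot: [-3.142, 0.0, 0.227]
wrist_force: [3.4, 1.3, 1.1]
finger_gap: 0.3
finger_force: 2.0
```

step_arm(increments=[[[0,0,0,-0.015,0,0,1],[0,0,0,-0.015,0,0,1],[0,0,0,0,0,0,1]]])

```text
clock: 15.1
eef_pos: [520.1, 147.6, 249.0]
eef_rot: [-3.142, 0.0, 0.227]
wrist_force: [3.0, 1.2, 0.1]
finger_gap: 0.8
finger_force: 1.7
```

```bash
python3 st.py
```

```text
t 15.1 feeder xy [[ 7.58 -2.5 ]] tipz 50.01 yaw-a -0.0002 Ffeed 3.14 0.48 0.11 gap 0.8
```

Sliding drag is about 3 N. I'll creep 0.4 mm per row from here.

step_arm(increments=[[[0,0,0,-0.01,0,0,1],[0,0,0,-0.01,0,0,1],[0,0,0,-0.01,0,0,1],[0,0,0,-0.01,0,0,1]]])

```text
clock: 15.5
eef_pos: [518.5, 147.3, 249.0]
eef_rot: [-3.142, 0.0, 0.227]
wrist_force: [4.1, 1.2, 0.9]
finger_gap: 0.5
finger_force: 2.0
```

step_arm(increments=[[[0,0,0,-0.01,0,0,1],[0,0,0,-0.01,0,0,1]]])

```text
clock: 15.7
eef_pos: [517.7, 147.1, 249.1]
eef_rot: [3.142, -0.0, 0.227]
wrist_force: [4.5, 1.5, -0.1]
finger_gap: 0.4
finger_force: 2.0
```

step_arm(increments=[[[0,0,0,-0.01,0,0,1]]])

```text
clock: 15.8
eef_pos: [517.3, 147.0, 249.0]
eef_rot: [-3.142, -0.0, 0.227]
wrist_force: [4.0, 1.0, 0.9]
finger_gap: 0.2
finger_force: 2.0
```

step_arm(increments=[[[0,0,0,-0.01,0,0,1]]])

```text
clock: 15.9
eef_pos: [517.0, 146.9, 249.1]
eef_rot: [3.142, -0.0, 0.227]
wrist_force: [3.2, 0.8, -0.4]
finger_gap: 0.1
finger_force: 2.1
```

step_arm(increments=[[[0,0,0,-0.01,0,0,1]]])

```text
clock: 16.0
eef_pos: [516.6, 146.8, 249.1]
eef_rot: [3.142, -0.0, 0.227]
wrist_force: [3.9, 0.9, 0.8]
finger_gap: 0.3
finger_force: 2.1
```

step_arm(increments=[[[0,0,0,-0.01,0,0,1]]])

```text
clock: 16.1
eef_pos: [516.2, 146.7, 249.0]
eef_rot: [-3.142, 0.0, 0.227]
wrist_force: [3.5, 1.1, 0.1]
finger_gap: 0.4
finger_force: 2.1
```

step_arm(increments=[[[0,0,0,-0.01,0,0,1]]])

```text
clock: 16.2
eef_pos: [515.8, 146.6, 249.1]
eef_rot: [-3.142, -0.0, 0.227]
wrist_force: [5.9, 2.4, 0.1]
finger_gap: 0.3
finger_force: 3.0
```

step_arm(increments=[[[0,0,0,-0.01,0,0,1]]])

```text
clock: 16.3
eef_pos: [515.6, 146.6, 249.2]
eef_rot: [-3.142, -0.001, 0.227]
wrist_force: [8.0, 2.7, -1.3]
finger_gap: 0.6
finger_force: 4.0
```

step_arm(increments=[[[0,0,0,-0.01,0,0,1]]])

```text
clock: 16.4
eef_pos: [515.3, 146.5, 249.3]
eef_rot: [-3.142, -0.002, 0.227]
wrist_force: [9.5, 3.1, -1.9]
finger_gap: 0.5
finger_force: 5.0
```

step_arm(increments=[[[0,0,0,-0.01,0,0,1]]])

```text
clock: 16.5
eef_pos: [515.1, 146.5, 249.4]
eef_rot: [-3.142, -0.003, 0.227]
wrist_force: [11.3, 2.5, -2.6]
finger_gap: 0.2
finger_force: 5.9
```

step_arm(increments=[[[0,0,0,0,0,0,1]]])

```text
clock: 16.6
eef_pos: [515.1, 146.5, 249.4]
eef_rot: [3.142, -0.003, 0.227]
wrist_force: [10.2, 2.4, -2.5]
finger_gap: 0.4
finger_force: 5.3
```

step_arm(increments=[[[0,0,0,-0.008,0,0,1],[0,0,0,0,0,0,1],[0,0,0,0,0,0,1],[0,0,0,0,0,0,1],[0,0,0,0,0,0,1]]])

```text
clock: 17.1
eef_pos: [515.0, 146.4, 249.5]
eef_rot: [-3.142, -0.004, 0.227]
wrist_force: [11.8, 3.8, -2.6]
finger_gap: 0.4
finger_force: 6.0
```

step_arm(increments=[[[0,0,0,0,0,0,1],[0,0,0,0,0,0,1],[0,0,0,0,0,0,1]]])

```text
clock: 17.4
eef_pos: [514.9, 146.4, 249.5]
eef_rot: [-3.142, -0.004, 0.227]
wrist_force: [11.5, 3.2, -2.8]
finger_gap: 0.6
finger_force: 6.0
```

step_arm(increments=[[[0,0,0,0.03,0,0,1],[0,0,0,0.07,0,0,1],[0,0,0,0.1,0,0,1],[0,0,0,0,0,-0.5,1],[0,0,0,0,0,-0.7,1]]])

```text
clock: 17.9
eef_pos: [522.0, 148.0, 296.1]
eef_rot: [-3.142, 0.004, 0.227]
wrist_force: [0.6, 0.2, 0.4]
finger_gap: 0.4
finger_force: 0.0
```

step_arm(increments=[[[0,0,0,0,0,-0.7,1],[0,0,0,0,0.9,0,1],[0,0,0,0,0.9,0,1],[0,0,0,0,0.9,0,1],[0,0,0,0,0.9,0,1]]])

```text
clock: 18.4
eef_pos: [554.7, 6.4, 324.9]
eef_rot: [-3.141, 0.001, 0.227]
wrist_force: [0.8, 0.2, -0.4]
finger_gap: 0.6
finger_force: 0.0
```

step_arm(increments=[[[0,0,0,0,0.9,0,1],[0,0,0,0,0.9,0,1],[0,0,0,0,0,0,1],[0,0,0,0,0,0,1]]])

```text
clock: 18.8
eef_pos: [570.7, -62.8, 324.6]
eef_rot: [-3.141, 0.001, 0.226]
wrist_force: [-0.5, 1.1, 0.2]
finger_gap: 0.1
finger_force: 0.0
```

```bash
python3 look.py top5
```

```text
t 18.8 feeder xy [[   9.54 -218.9 ]] tipz 125.57 yaw-a -0.0015 Ffeed -0.26 1.17 0.18 gap 0.1
wide 218 [84.8 25.9] [85.  25.4] 66.9
slim 118 [-30.1  -0.2] [-31.2  -1.3] 61.2
```

View pics/top5.png

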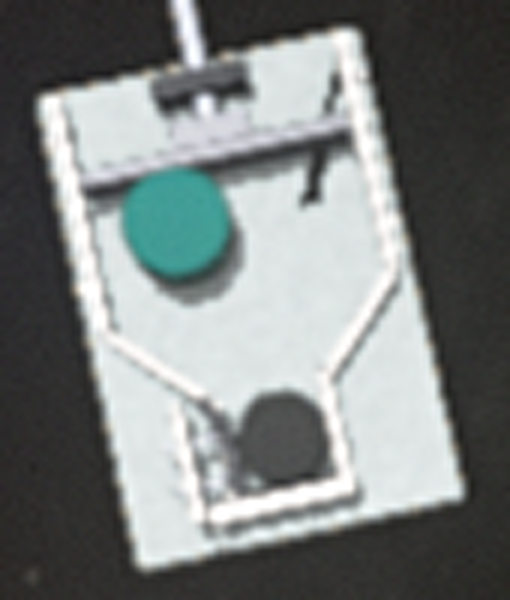

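The slim pot (283,437) sits in the lane against the end stop, and the wide pot (177,222) is still back by the pusher. Both are upright, so I'm handing in.

```bash
python3 -c "
from cell import workorder; print(workorder.sign_off())"
```

```text
the job is handed in; nothing more can be done
None
```

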